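Rebuild the spindle of a tube rotator

TASK

The leaning spindle of the tube rotator has been cleaned and must be built up again: slide on the steel bearing first, then the blue spacer, then the brass washer, and finally push the red retaining cap over the end. Each part must be fully home against the one below it before the next goes on. Do not shift the tilt of the rotator's head, and leave the dishes, the jar and the tube rack where they are.

Things in the scene. Friction and masses are not known exactly. Their poses are not given: they have to be found in the camera images.
- rotator: Fixed white machine, base 200 x 150 mm and 40 mm high with a hump at its back up to 73 mm; two grey cheeks, 94 mm apart over all and up to 110 mm high, carry the leaning head at a hinge 90 mm above the bench. Origin: on the bench straight under the hinge, 50 mm behind the front face. The spindle leans towards the machine's own -x side, roughly towards the robot.
- head_tilt (a joint): Lean of the rotator's head: angle of the spindle from vertical (rad), 0.44 to 0.66 at the start. The hinge is very stiff and stays as set. The head: dark motor, white carrier wheel (150 mm in diameter, 5 mm thick, square to the spindle), then a 28 mm thick aluminium neck that rises 28 mm from the wheel to the seat of the bare spindle.
- spindle_seat (a point): Point on the spindle axis at the shoulder (top of the 28 mm neck, 28 mm above the wheel's upper face) that the bearing rests on; its z axis points out along the spindle. The steel spindle is 14 mm in diameter and stands out 52 mm from here, the last 9 mm tapering to 7 mm in diameter.
- spindle_tip (a point): Free end of the spindle, on its axis, 52 mm from spindle_seat. Axes as spindle_seat.
- bearing: Steel bearing with a black seal, outer diameter 42 mm, 12 mm high, 70 g. Lies flat on the white paper. Origin: its centre, at half its height; its z axis is the axis of the hole. Through hole 17 mm in diameter.
- spacer: Blue plastic spacer sleeve, outer diameter 36 mm, 20 mm high, 30 g. Lies flat on the white paper. Origin: its centre, at half its height; its z axis is the axis of the hole. Through hole 17 mm in diameter.
- washer: Brass thrust washer, outer diameter 44 mm, 6 mm thick, 50 g. Lies flat on the white paper. Origin: its centre, at half its height; its z axis is the axis of the hole. Through hole 17 mm in diameter.
- cap: Red ribbed retaining cap, outer diameter 36 mm, 24 mm high, 30 g, standing mouth down on the white paper. Origin: centre of its underside (the mouth); z up out of its closed top. Blind hole from below, 17 mm in diameter, 18 mm deep; it slides freely on the spindle.
- home_bearing (a point): Point on the spindle axis, fixed to the head; x, y, z axes as spindle_seat. Where the bearing's centre is when fully home: 6 mm from spindle_seat.
- home_spacer (a point): Point on the spindle axis, fixed to the head; x, y, z axes as spindle_seat. Where the spacer's centre is when fully home on the bearing: 22 mm from spindle_seat.
- home_washer (a point): Point on the spindle axis, fixed to the head; x, y, z axes as spindle_seat. Where the washer's centre is when fully home on the spacer: 35 mm from spindle_seat.
- home_cap (a point): Point on the spindle axis, fixed to the head; x, y, z axes as spindle_seat. Where the centre of the cap's underside is when the cap is fully home on the washer: 38 mm from spindle_seat.
- dish_a: Bystander: closed culture dish with dark red filling, 90 mm in diameter, 15 mm high, on the bench. Origin: centre of its underside.
- dish_b: Bystander: a second such dish, on the white paper. Origin: centre of its underside.
- jar: Bystander: small amber jar with a white lid, 52 mm in diameter, 70 mm high. Origin: centre of its underside.
- tube_rack: Bystander: blue rack of capped tubes, 170 x 75 mm, 120 mm high over the caps. Origin: centre of its underside, x along its length. (The white paper under the parts is a flat fixed sheet 2 mm thick; its top is at 2 mm above the bench.)
Mind the look-alikes: they are no part of the job. Several things look just like the washer: the one meant starts farthest to the robot's right.

How it is judged:
By the outcome, as a careful person would: the job done as asked, in the order asked, and still so for the second after the job is handed in, with the robot touching nothing.
It also fails if it takes over 72 s, if anything falls off the work surface, if the arm or the gripper's body presses on something with over 40 N, if the wrist force passes 120 N, or if a joint passes its speed limit or range.

ROBOT

A 6-joint arm with a two-finger parallel gripper is mounted at the origin on the work surface. World frame = base frame: x ahead of the robot, y to its left, z up, the work surface at z = 0. Lengths are in m, angles in rad, forces in N, time in s.
With the tool pointing down it reaches from about 0.3 to 0.875 m from the base axis. Payload 6.4 kg.
Tool frame: the origin (TCP) lies midway between the tips of the shut fingers; the grasp point (between the pads) lies 19 mm behind it; z points along the fingers, y is the direction in which the jaws open and shut (so a half turn about z gives the same grasp; the last joint's range is limited). The gripper opens to 85 mm and grips with 20 to 120 N. Pads are 22 mm wide; open, the fingers measure 114 mm over their backs; the gripper's body (76 mm by 85 mm) begins 54 mm behind the grasp point. The pads swing forward as they close: fully open they stand 13 mm farther back than shut.
Start: joints at [0.959, 0.181, 1.607, -0, 1.354, -0.206], TCP at [0.227, 0.528, 0.231] pointing down, gripper open.
Joint ranges: [-2.99, 2.99], [-0.89, 2.07], [0.3, 2.58], [-1.14, 4.28], [0, 2.63], [-3.12, 3.12]. Speed limits (rad/s): [2.57, 2.57, 3.01, 3.14, 3.14, 3.14].

INTERFACE

Orientations are given as a unit quaternion [w, x, y, z].
In Python, from bench import ctrl, optics, ticket gives the robot as it stands. The module is installed in compiled form; this text tells all that it offers.
- The arm moves only by the tool step_arm, never from a script. Its argument "targets" is text: rows parted by semicolons, each of 6 numbers parted by spaces: the shift along the tool's x, y, z in mm, then the turn, a rotation vector about the tool's x, y, z in rad. In form: dx dy dz rx ry rz; .... A call has 1 to 8 rows; each row is the pose to reach, as a shift and turn from the pose commanded when the call began, along the tool's axes at that moment; what a row does not reach only later rows make up. A row lasts 1/8 s, in which the tool goes at most 62.5 mm and 10.7 degrees, less where a joint would pass 70% of its speed; a pose out of reach is approached as far as the arm can. A call with a gripper value outside its range is refused whole. "grip" is the opening in per cent of the stroke, from 0 (shut) to 100 (fully open), set as the call begins (left out, the last holds). The fingers move at their own pace and stop on an object; the grip force is fixed at half the most. Time passes only in rows, so rows that repeat a pose let the fingers close. It gives the time, the measured TCP pose, the force and the opening at its end, in the units of the state.
- ctrl.get_obs(): the state, without advancing time (a new reading comes with each control period).
- optics.camera(name): name is "side" or "top"; returns a dict with "image" (480x640x3 uint8, red, green, blue), "mtx" (3x3 intrinsics, pixels), "xyz" and "orientation" of the camera in the world. Camera axes: x right, y up, looking along -z (the intrinsics and any distortion apply to the point x, -y, -z); pixel columns grow to the right and rows downward; lengths in m; the calibration is good to about 2 mm. A picture is of the moment at which its call begins. There is no depth.
- ticket.hand_in(): hands the job in, once; it reports no verdict.
The state is a dict: "time_s": time; "q": joint angles; "dq": joint speeds; "joint_efforts": joint torques, N m; "eef_pos": TCP position; "eef_rot": TCP orientation; "wrist_force": force on the tool from outside, world axes, zero at the start; "torque": the same for the moment, N m; "opening": opening from 0.0 (shut) to 1.0 (fully open).
Only numpy, scipy, OpenCV 4.12 (cv2) and the standard library are available. Lean on these libraries where they do the work, as an engineer would, in place of code of your own. Each camera call takes 0.05 s, during which the arm holds its last target.

## Working session

There is one attempt and no reset: what is moved stays moved. The work goes in short steps, Python scripts to look and compute and a tool call to move; the robot and the scene stay as the last step left them, time stands still between calls to the robot, and variables do not carry over. Pictures are saved under pics/ and viewed, and the job is handed in when it is done.

Besides the shell and the picture viewer there is one more tool, called after "Call:" by a JSON object that holds its "method" and its "body", one argument or row to a line. step_arm: Moves the arm, as the interface text tells. Its arguments: {"type":"object","properties":{"targets":{"type":"string"},"grip":{"type":"number"}},"required":["targets"]}

```bash
ls; mkdir -p pics
python3 - <<'E'
from bench import ctrl, optics
import cv2
o=ctrl.get_obs(); print(o)
for n in("side","top"):
    c=optics.camera(n); print(n,c["mtx"],c["xyz"],c["orientation"],[k for k in c])
    cv2.imwrite(f"pics/{n}0.png",c["image"][:,:,::-1])
E
```

```text
pics
{'time_s': 0.0, 'q': array([ 9.58689203e-01,  1.81534863e-01,  1.60798637e+00, -4.39430801e-05,
        1.35385148e+00, -2.06338898e-01]), 'dq': array([-1.94695999e-04,  6.49404554e-04,  2.94667464e-04,  1.52878825e-04,
        3.77870794e-05,  4.87352818e-04]), 'joint_efforts': array([-2.99070070e-04, -4.44879878e+01, -3.51324320e+01, -4.49378576e-04,
        9.55071329e-03, -7.12188324e-06]), 'eef_pos': array([0.22665524, 0.52783391, 0.23039811]), 'eef_rot': array([-3.34459824e-04,  2.01490392e-01,  9.79490086e-01, -8.25078304e-04]), 'wrist_force': array([-0.26872919,  0.06624814, -0.36509428]), 'torque': array([ 0.02737093, -0.01610438,  0.03932968]), 'opening': 0.9994185364436687}
side [[584.27989681   0.         333.49643394]
 [  0.         584.27989681 240.35763163]
 [  0.           0.           1.        ]] [ 0.48880899 -0.89087743  1.05616013] [ 0.92039281  0.38965931 -0.01176329 -0.03007206] ['image', 'mtx', 'xyz', 'orientation']
top [[593.42945542   0.         318.28409615]
 [  0.         593.42945542 242.23179741]
 [  0.           0.           1.        ]] [0.27183156 0.03756455 1.42691424] [ 0.73398633  0.08040015 -0.07261587 -0.67046761] ['image', 'mtx', 'xyz', 'orientation']
```

View pics/side0.png

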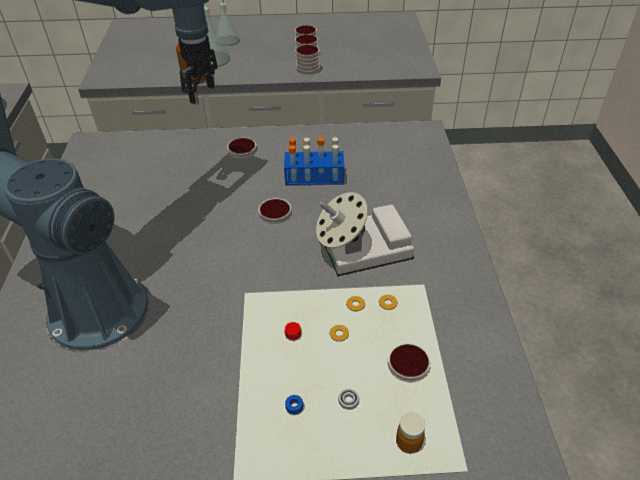

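View pics/top0.png

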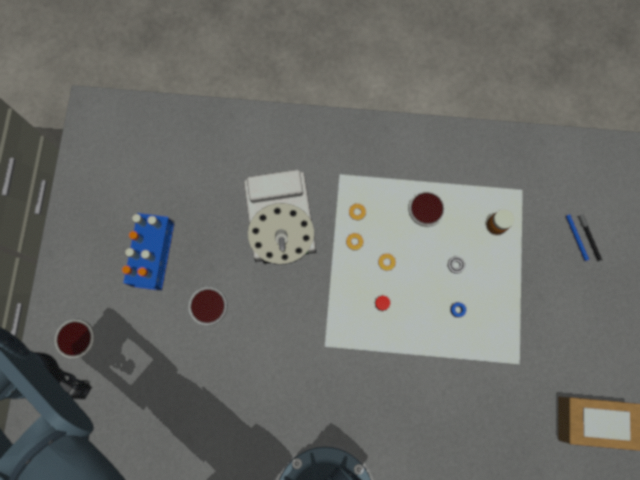

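```bash
cat > h.py <<'E'
import numpy as np, cv2
from scipy.spatial.transform import Rotation as R
from scipy.optimize import least_squares
def rot(q): return R.from_quat([q[1],q[2],q[3],q[0]]).as_matrix()
class Cam:
    def __init__(s,c):
        s.K=c["mtx"]; s.p=np.array(c["xyz"]); s.R=rot(c["orientation"])@np.diag([1,-1,-1]); s.im=c["image"]
    def proj(s,X):
        v=(np.atleast_2d(X)-s.p)@s.R; u=v@s.K.T; return u[:,:2]/u[:,2:]
    def ray(s,uv):
        d=s.R@np.linalg.solve(s.K,[uv[0],uv[1],1]); return d/np.linalg.norm(d)
    def onz(s,uv,z):
        d=s.ray(uv); return s.p+d*(z-s.p[2])/d[2]
def tri(a,ua,b,ub):
    f=lambda X:np.r_[a.proj(X)[0]-ua,b.proj(X)[0]-ub]
    r=least_squares(f,a.onz(ua,0.03)); return r.x,np.abs(r.fun).max()
def cams():
    from bench import optics
    return {n:Cam(optics.camera(n)) for n in("side","top")}
def crop(c,x,y,w,h,k,fn):
    cv2.imwrite(fn,cv2.resize(c.im[y:y+h,x:x+w,::-1],None,fx=k,fy=k,interpolation=cv2.INTER_CUBIC))
E
python3 - <<'E'
from h import *
import pickle
C=cams(); pickle.dump(C,open("c0.pkl","wb"))
crop(C["side"],300,180,130,100,6,"pics/s_rot.png")
crop(C["top"],230,160,100,110,5,"pics/t_rot.png")
crop(C["side"],270,285,160,130,5,"pics/s_parts.png")
crop(C["top"],335,190,150,130,5,"pics/t_parts.png")
E
```

```text
(no output)
```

View pics/s_rot.png

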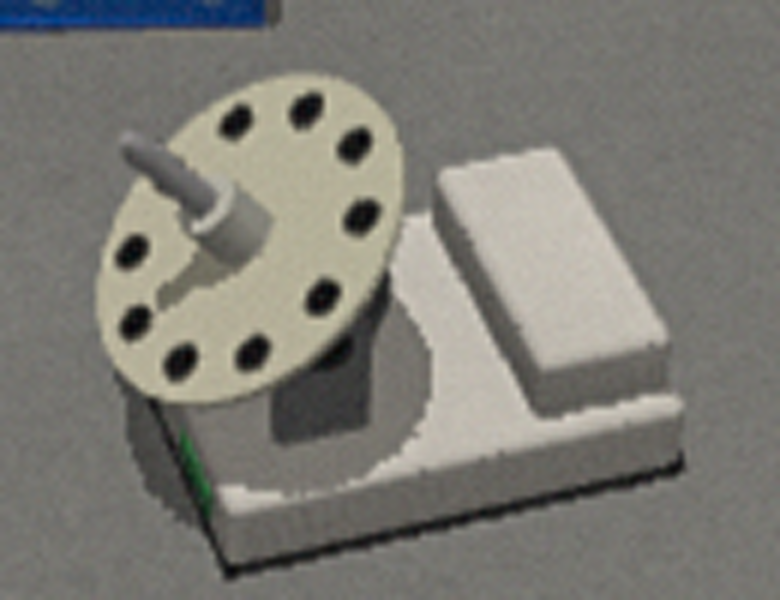

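View pics/t_rot.png

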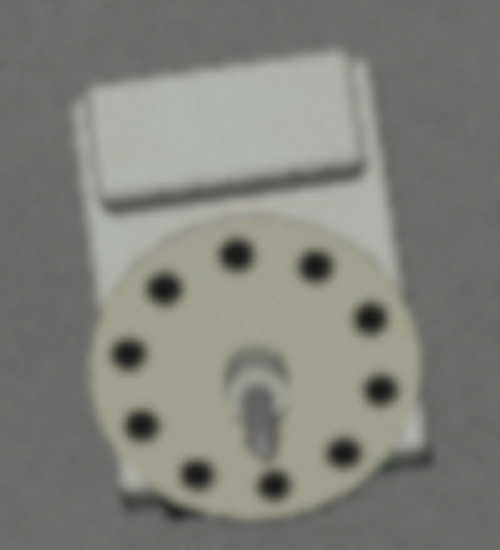

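View pics/s_parts.png

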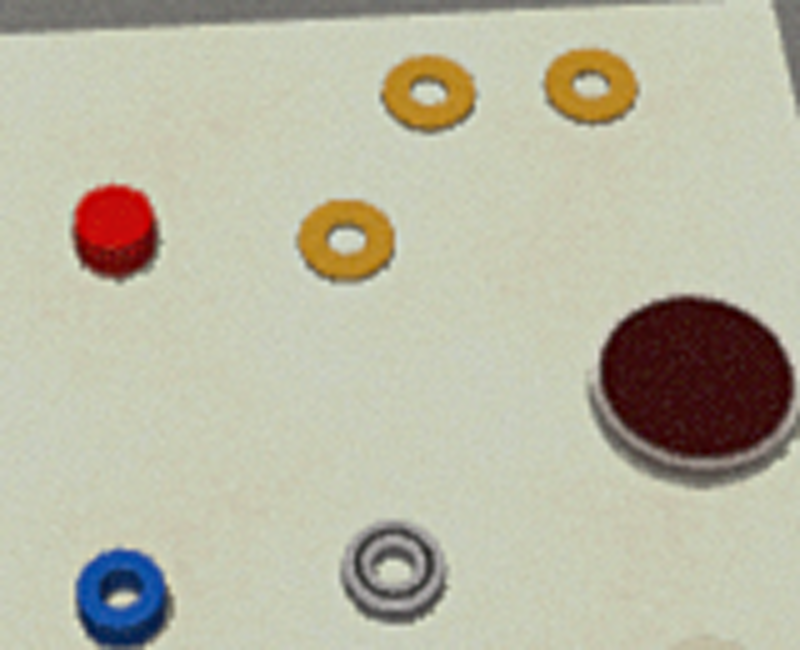

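View pics/t_parts.png

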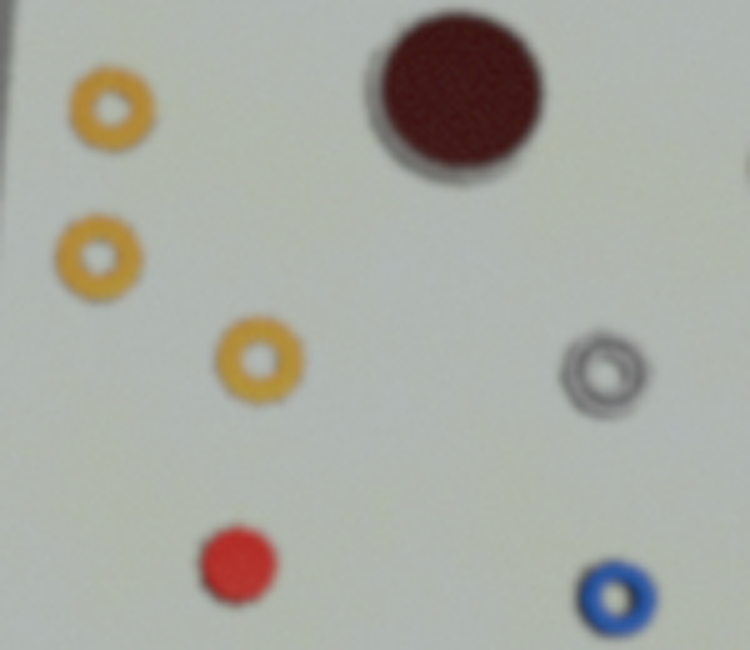

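```bash
cat > rot.py <<'E'
from h import *
import pickle
C=pickle.load(open("c0.pkl","rb"))
def blobs(c,pts,x0,y0,k):
    g=cv2.cvtColor(c.im,cv2.COLOR_RGB2GRAY).astype(float); out=[]
    for p in pts:
        u=x0+(p[0]+.5)/k-.5; v=y0+(p[1]+.5)/k-.5
        for _ in range(3):
            xs,ys=np.meshgrid(np.arange(int(round(u))-4,int(round(u))+5),np.arange(int(round(v))-4,int(round(v))+5))
            w=np.clip(120-g[ys,xs],0,None)*(np.hypot(xs-u,ys-v)<4.3); u=(w*xs).sum()/w.sum(); v=(w*ys).sum()/w.sum()
        out.append((u,v))
    return np.array(out)
S=blobs(C["side"],[(236,122),(307,110),(354,146),(361,217),(322,297),(253,352),(181,361),(134,323),(131,251)],300,180,6)
T=blobs(C["top"],[(236,255),(316,266),(370,318),(380,390),(344,453),(274,485),(197,474),(142,425),(128,354),(164,288)],230,160,5)
tipS=np.array([300+130/6-.4,180+146/6-.4]); tipT=np.array([230+264/5-.4,160+452/5-.4])
# side idx order and top order both clockwise as seen; index offset searched
def axis(th,ph): return np.array([np.sin(th)*np.cos(ph),np.sin(th)*np.sin(ph),np.cos(th)])
def frame(p):
    z=axis(p[3],p[4]); y=np.cross(z,[1,0,0]); y/=np.linalg.norm(y); return np.cross(y,z),y,z
def res(p,off,wt=.5,full=False):
    x,y,z=frame(p); c=p[:3]-.028*z
    a=p[5]-np.arange(10)*2*np.pi/10
    H=c+p[6]*(np.cos(a)[:,None]*x+np.sin(a)[:,None]*y)
    rT=C["top"].proj(H)-T
    rS=C["side"].proj(H[(np.arange(9)+off)%10])-S
    t=p[:3]+.052*z
    r=[rT.ravel(),rS.ravel(),wt*(C["top"].proj(t)[0]-tipT),wt*(C["side"].proj(t)[0]-tipS)]
    return r if full else np.concatenate(r)
best=None
c0=tri(C["top"],T.mean(0),C["side"],S.mean(0))[0]
for off in range(10):
  for a0 in np.arange(0,6.28,.6):
    r=least_squares(res,np.r_[c0+[-.01,0,.03],.55,np.pi,a0,.055],args=(off,))
    if best is None or r.cost<best[0]: best=(r.cost,off,r.x)
if __name__=="__main__":
    p=best[2]; print(best); x,y,z=frame(p); print("axis",z,"tip",p[:3]+.052*z)
    for r in res(p,best[1],1,True): print(np.round(r,2))
    pickle.dump(best,open("rot.pkl","wb"))
E
python3 rot.py
cat > parts.py <<'E'
from h import *
import pickle
C=pickle.load(open("c0.pkl","rb"))
dims=dict(bearing=(.021,.012),spacer=(.018,.020),washer=(.022,.006),cap=(.018,.024))
guess=dict(bearing=((455.6,264.4),(348,399)),spacer=((458,309),(294,404)),washer=((387,262),(339,333)),cap=((382,303),(293,331)))
def mask(c,uv,r=13):
    im=cv2.cvtColor(c.im,cv2.COLOR_RGB2LAB).astype(float); h=im.shape
    ys,xs=np.mgrid[0:h[0],0:h[1]]; d=np.hypot(xs-uv[0],ys-uv[1])
    bg=np.median(im[(d>r)&(d<r+4)],0)
    e=np.linalg.norm(im-bg,axis=2); 
    return e,d
def hullcent(c,X,z0,z1,r):
    a=np.linspace(0,2*np.pi,60); P=np.r_[[X+[r*np.cos(t),r*np.sin(t),0] for t in a]]
    Q=np.r_[P*[1,1,0]+[0,0,z0],P*[1,1,0]+[0,0,z1]]
    u=c.proj(Q); hu=cv2.convexHull(u.astype(np.float32)); m=cv2.moments(hu); return np.array([m["m10"]/m["m00"],m["m01"]/m["m00"]]),m["m00"]
for n,(ut,us) in guess.items():
    r,h=dims[n]; meas={}
    for k,uv in (("top",ut),("side",us)):
        c=C[k]; e,d=mask(c,uv); th=30 if n!="bearing" else 22
        m=((e>th)&(d<13)).astype(np.uint8)
        cs,_=cv2.findContours(m,cv2.RETR_EXTERNAL,cv2.CHAIN_APPROX_NONE)
        M=np.zeros_like(m); cc=max(cs,key=cv2.contourArea); cv2.drawContours(M,[cv2.convexHull(cc)],-1,1,-1)
        y,x=np.nonzero(M); meas[k]=(np.array([x.mean(),y.mean()]),M.sum())
    f=lambda X:np.r_[tuple(hullcent(C[k],np.r_[X[:2],0],X[2],X[2]+h,r)[0]-meas[k][0] for k in meas)]
    s=least_squares(f,np.r_[C["top"].onz(ut,.01)[:2],.002])
    one={k:least_squares(lambda X:hullcent(C[k],np.r_[X,0],.002,.002+h,r)[0]-meas[k][0],s.x[:2]).x for k in meas}
    print(n,np.round(s.x*1000,1),"res",np.round(s.fun,2),{k:np.round(v*1000,1) for k,v in one.items()},[ (meas[k][1],round(hullcent(C[k],np.r_[s.x[:2],0],.002,.002+h,r)[1])) for k in meas])
E
python3 parts.py
```

```text
(np.float64(0.5311134843059186), 8, array([0.55448205, 0.14790491, 0.13672744, 0.65985849, 3.39162518,
       0.30280849, 0.05801545]))
axis [-0.59394328 -0.15167919  0.79007898] tip [0.523597   0.14001759 0.17781155]
[ 0.03  0.12  0.05  0.17  0.07  0.13  0.01  0.09 -0.06  0.08 -0.09  0.11
 -0.04  0.12 -0.03  0.07  0.04  0.1   0.11  0.11]
[-0.04 -0.07  0.01 -0.08  0.07 -0.    0.15  0.04  0.17  0.05  0.2   0.
  0.24  0.07  0.22  0.05  0.12 -0.04]
[-0.28 -0.71]
[-0.84 -1.16]
bearing [ 558.  -269.5   -1.8] res [-0.03  0.39  0.33 -0.11] {'top': array([ 558.3, -268.7]), 'side': array([ 557.1, -271.9])} [(np.uint64(260), 256), (np.uint64(375), 369)]
spacer [ 448.4 -278.4    0.8] res [0.06 0.43 0.23 0.  ] {'top': array([ 449.3, -277.9]), 'side': array([ 448., -279.])} [(np.uint64(229), 212), (np.uint64(346), 325)]
washer [ 5.501e+02 -1.023e+02 -1.000e-01] res [ 0.04  0.31  0.2  -0.08] {'top': array([ 550.5, -101.9]), 'side': array([ 549.5, -104. ])} [(np.uint64(241), 261), (np.uint64(278), 281)]
cap [448.2 -97.5  -0.5] res [ 0.01  0.24  0.21 -0.01] {'top': array([448.4, -97.2]), 'side': array([447.8, -99.4])} [(np.uint64(230), 202), (np.uint64(307), 276)]
```

Run:
```python
from h import *
import pickle
C=pickle.load(open("c0.pkl","rb")); _,off,p=pickle.load(open("rot.pkl","rb"))
from rot import frame
x,y,z=frame(p); a=np.linspace(0,2*np.pi,80)
ims=[]
for k,(x0,y0,w,h) in dict(side=(310,190,64,64),top=(245,195,70,70)).items():
    c=C[k]; K=9; im=cv2.resize(c.im[y0:y0+h,x0:x0+w,::-1],(0,0),fx=K,fy=K,interpolation=cv2.INTER_CUBIC)
    for d,r,col in((-.028,.075,(0,0,255)),(0,.014,(0,255,0)),(0.043,.007,(255,0,0)),(.052,.0035,(0,255,255))):
        P=p[:3]+d*z+r*(np.cos(a)[:,None]*x+np.sin(a)[:,None]*y)
        u=((c.proj(P)-[x0,y0])+.5)*K-.5
        cv2.polylines(im,[u.round().astype(int)],True,col,1)
    ims.append(cv2.resize(im,(400,400) if 0 else (390,390)))
cv2.imwrite("pics/ov.png",np.hstack(ims))
```

```text
(no output)
```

View pics/ov.png

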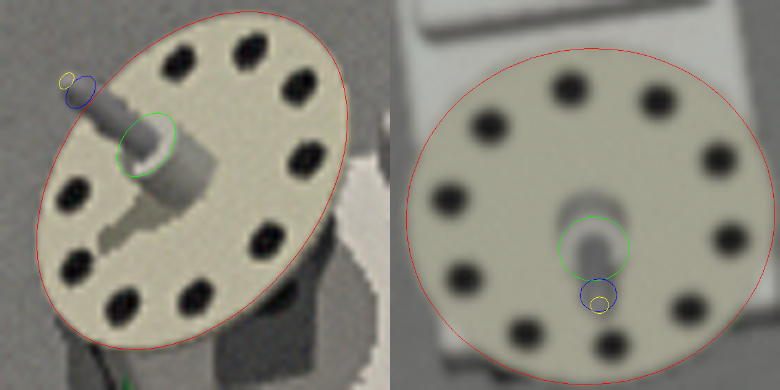

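Run:
```python
from h import *
import pickle
C=pickle.load(open("c0.pkl","rb"))
ims=[]
for k,(x0,y0,w,h) in dict(side=(315,195,40,40),top=(262,222,40,40)).items():
    im=cv2.resize(C[k].im[y0:y0+h,x0:x0+w,::-1],None,fx=10,fy=10,interpolation=cv2.INTER_CUBIC)
    for i in range(0,40,5):
        cv2.putText(im,str(x0+i),(i*10,8),0,.3,(0,0,255)); cv2.line(im,(i*10+5,10),(i*10+5,14),(0,0,255)); cv2.putText(im,str(y0+i),(0,i*10+8),0,.3,(0,0,255))
    ims.append(im)
cv2.imwrite("pics/z.png",np.hstack(ims))
```

```text
(no output)
```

View pics/z.png

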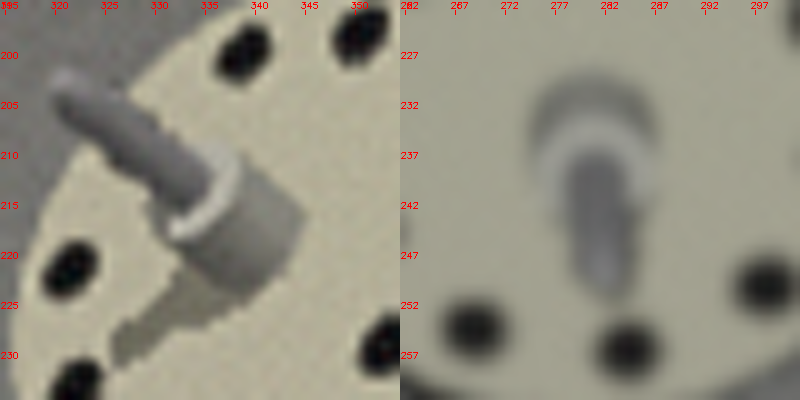

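```bash
cat > fit2.py <<'E'
from rot import *
off=best[1]
def res2(q,wt=0,ws=1/1.):
    r=res(q[:7],off,wt,True); r[0]=r[0]; r[1]=(r[1].reshape(-1,2)+q[7:9]).ravel()
    return np.concatenate(r[:2]+[q[7:9]*.1])
s=least_squares(res2,np.r_[best[2],0,0])
J=np.linalg.inv(s.jac.T@s.jac)*.1**2
q=s.x;x,y,z=frame(q)
print("holes only",np.round(q,4),"sd",np.round(np.sqrt(np.diag(J)),4),"rms",np.sqrt(np.mean(s.fun**2)))
for d in(-.028,0,.043,.052):
    print(d,C["top"].proj(q[:3]+d*z)[0],C["side"].proj(q[:3]+d*z)[0]+q[7:9], "noshift model",C["side"].proj(best[2][:3]+d*frame(best[2])[2])[0])
print(z, best[2][:5])
pickle.dump(q,open("q2.pkl","wb"))
E
python3 fit2.py
```

```text
holes only [ 0.555   0.1482  0.1359  0.6553  3.3809  0.2992  0.0581 -0.3032 -0.2221] sd [7.000e-04 3.000e-04 3.100e-03 2.500e-03 5.000e-03 1.900e-03 1.000e-04
 2.777e-01 8.636e-01] rms 0.03632965390848642
-0.028 [280.64586289 233.98534462] [340.23383474 218.68558106] noshift model [340.35485969 218.67908495]
0 [281.04828633 239.07137238] [333.46086481 213.1863802 ] noshift model [333.55902533 213.25545365]
0.043 [281.69717243 247.27231794] [322.68880679 204.44018595] noshift model [322.74852686 204.62779224]
0.052 [281.83798743 249.05200805] [320.37507053 202.56158607] noshift model [320.42620134 202.77438666]
[-0.59204638 -0.14447943  0.79284726] [0.55448205 0.14790491 0.13672744 0.65985849 3.39162518]
```

```bash
cat > mv.py <<'E'
from h import *
import pickle, sys
q=pickle.load(open("q2.pkl","rb"))
from bench import ctrl
def axis(th,ph): return np.array([np.sin(th)*np.cos(ph),np.sin(th)*np.sin(ph),np.cos(th)])
Z=axis(q[3],q[4]); seat=q[:3]
Y=np.cross(Z,[0,0,1.]); Y/=np.linalg.norm(Y); Y=Y if Y[1]>0 else -Y
def Rt(z): return np.column_stack([np.cross(Y,z),Y,z])
DOWN=Rt(np.array([0,0,-1.])); LEAN=Rt(-Z)
def row(P,Rg,o=None):
    o=o or ctrl.get_obs(); R0=rot(o["eef_rot"]); 
    d=R0.T@(np.array(P)-o["eef_pos"])*1000; r=R.from_matrix(R0.T@Rg).as_rotvec()
    return " ".join(f"{v:.1f}" for v in d)+" "+" ".join(f"{v:.3f}" for v in r)
def onax(d,dx=(0,0,0)): return seat+Z*d/1000+np.array(dx)/1000
def st():
    o=ctrl.get_obs(); d=o["eef_pos"]-seat; return "t %.2f pos %s F %s T %s open %.3f | axial %.1f offY %.1f offX %.1f"%(o["time_s"],np.round(o["eef_pos"]*1000,1),np.round(o["wrist_force"],1),np.round(o["torque"],2),o["opening"],d@Z*1000,d@LEAN[:,1]*1000,d@LEAN[:,0]*1000)
E
python3 -c "
from mv import *
print(seat,Z,Y);print(row([.558,-.27,.15],DOWN))"
```

```text
[0.55499048 0.14823896 0.13591858] [-0.59204638 -0.14447943  0.79284726] [-0.23707678  0.97149092  0.        ]
-619.4 -602.4 81.2 -0.001 -0.001 -0.645
```

Call:
{"method": "step_arm", "body": {
  "targets": "-619 -602 80 0 0 -0.645;-619 -602 80 0 0 -0.645;-619 -602 80 0 0 -0.645;-619 -602 80 0 0 -0.645;-619 -602 80 0 0 -0.645;-619 -602 80 0 0 -0.645;-619 -602 80 0 0 -0.645;-619 -602 80 0 0 -0.645",
  "grip": 100
}}

```text
time_s: 1.2
eef_pos: [0.413, 0.081, 0.1869]
eef_rot: [0.001, -0.119, 0.993, -0.0]
wrist_force: [0.3, 0.4, -0.0]
opening: 1.002
```

```bash
python3 -c "
from mv import *
print(st());print(row([.558,-.27,.08],DOWN))"
```

```text
t 1.20 pos [413.   81.  186.9] F [ 0.3  0.4 -0. ] T [-0.01  0.   -0.02] open 1.002 | axial 134.2 offY -31.7 offX 91.0
-57.6 -375.3 107.0 -0.000 0.001 -0.000
```

Call:
{"method": "step_arm", "body": {
  "targets": "-58 -375 107 0 0 0;-58 -375 107 0 0 0;-58 -375 107 0 0 0;-58 -375 107 0 0 0;-58 -375 107 0 0 0;-58 -375 107 0 0 0;-58 -375 107 0 0 0;-58 -375 107 0 0 0"
}}

```text
time_s: 2.2
eef_pos: [0.5572, -0.268, 0.0789]
eef_rot: [-0.001, -0.119, 0.993, 0.001]
wrist_force: [0.6, 0.9, 0.6]
opening: 0.999
```

Run:
```python
from mv import *
print(st());print(row([.558,-.27,.03],DOWN))
C=cams(); pickle.dump(C,open("c1.pkl","wb"))
a=C["side"];b=C["top"]
u=a.proj([.558,-.27,.06])[0].astype(int);v=b.proj([.558,-.27,.06])[0].astype(int)
crop(a,u[0]-40,u[1]-40,80,80,5,"pics/a.png");crop(b,v[0]-40,v[1]-40,80,80,5,"pics/b.png")
cv2.imwrite("pics/ab1.png",np.hstack([cv2.imread("pics/a.png"),cv2.imread("pics/b.png")]))
```

```text
t 2.20 pos [ 557.2 -268.    78.9] F [0.6 0.9 0.6] T [ 0.05  0.01 -0.03] open 0.999 | axial 13.6 offY -404.9 offX 111.3
-0.4 -2.2 48.9 0.001 -0.001 -0.002
```

View pics/ab1.png

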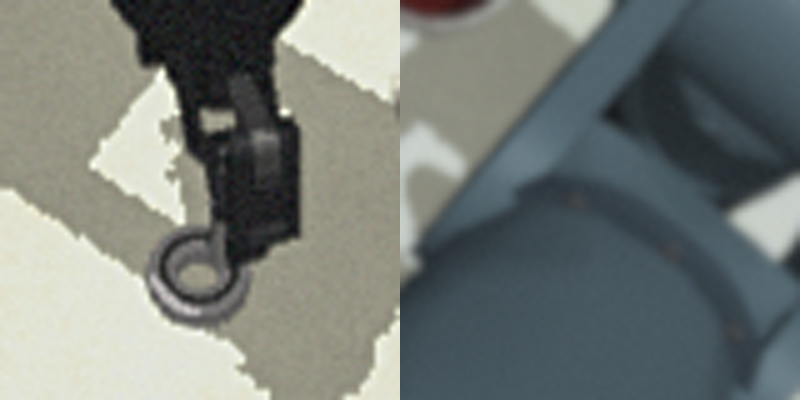

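Call:
{"method": "step_arm", "body": {
  "targets": "0 -1 40 0 0 0;0 -1 65 0 0 0;0 -1 77 0 0 0;0 -1 77 0 0 0;0 -1 77 0 0 0"
}}

```text
time_s: 2.92
eef_pos: [0.5589, -0.2688, 0.0043]
eef_rot: [0.001, -0.12, 0.993, -0.001]
wrist_force: [-0.1, -0.4, 0.1]
opening: 1.002
```

Call:
{"method": "step_arm", "body": {
  "targets": "0 0 0 0 0 0;0 0 0 0 0 0;0 0 0 0 0 0;0 0 0 0 0 0;0 0 0 0 0 0;0 0 0 0 0 0",
  "grip": 30
}}

```text
time_s: 3.68
eef_pos: [0.5584, -0.2691, 0.0039]
eef_rot: [0.0, -0.119, 0.993, -0.0]
wrist_force: [-1.0, 0.9, 6.5]
opening: 0.456
```

Run:
```python
from mv import *
print(st())
```

```text
t 3.67 pos [ 558.4 -269.1    3.9] F [-1.   0.9  6.5] T [ 0.1  0.2 -0. ] open 0.456 | axial -46.4 offY -406.2 offX 156.2
```

Call:
{"method": "step_arm", "body": {
  "targets": "0 0 0 0 0 0;0 0 -40 0 0 0;0 0 -80 0 0 0;0 0 -120 0 0 0;0 0 -120 0 0 0",
  "grip": 10
}}

```text
time_s: 4.3
eef_pos: [0.5602, -0.2703, 0.1271]
eef_rot: [0.003, -0.119, 0.993, -0.003]
wrist_force: [0.2, 0.0, -1.4]
opening: 0.455
```

```bash
cat > look.py <<'E'
from mv import *
def look(fn,P=None,w=40,k=7):
    print(st()); o=ctrl.get_obs()
    C={}; 
    from bench import optics
    c=Cam(optics.camera("side")); P=o["eef_pos"] if P is None else P
    u=c.proj(P)[0].astype(int); x=min(max(u[0]-w,0),640-2*w); y=min(max(u[1]-w,0),480-2*w)
    print("x0,y0",x,y,"tcp px",c.proj(o["eef_pos"])[0])
    crop(c,x,y,2*w,2*w,k,fn); pickle.dump(c,open("last.pkl","wb")); return c
E
python3 - <<'E'
from look import *
look("pics/l2.png")
E
```

```text
t 4.30 pos [ 560.2 -270.3  127.1] F [ 0.2  0.  -1.4] T [-0.02 -0.05 -0.  ] open 0.455 | axial 50.4 offY -407.9 offX 80.1
x0,y0 311 324 tcp px [351.02316957 364.61837706]
```

View pics/l2.png

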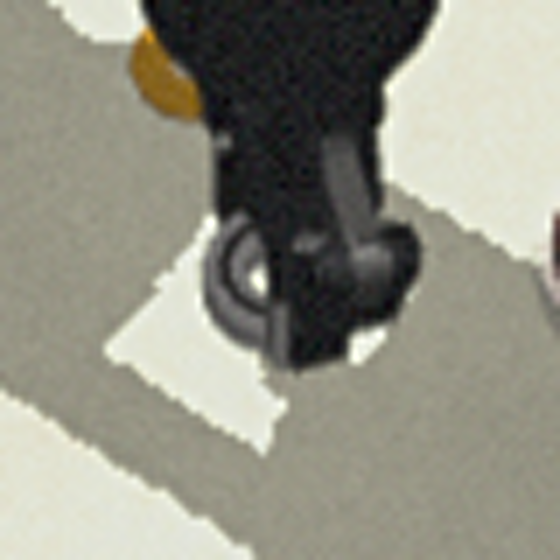

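Run:
```python
from look import *
print(row(onax(100),LEAN), onax(100))
```

```text
-34.5 406.3 -91.7 -0.003 -0.653 0.001 [0.49578584 0.13379101 0.21520331]
```

Call:
{"method": "step_arm", "body": {
  "targets": "-34 406 -92 0 -0.653 0;-34 406 -92 0 -0.653 0;-34 406 -92 0 -0.653 0;-34 406 -92 0 -0.653 0;-34 406 -92 0 -0.653 0;-34 406 -92 0 -0.653 0;-34 406 -92 0 -0.653 0;-34 406 -92 0 -0.653 0"
}}

```text
time_s: 5.35
eef_pos: [0.493, 0.1373, 0.2138]
eef_rot: [0.318, -0.116, 0.94, 0.039]
wrist_force: [-0.3, 0.1, -0.4]
opening: 0.454
```

Run:
```python
from look import *
c=look("pics/l3.png",onax(70))
print(row(onax(75),LEAN)); print("tip",c.proj(onax(52)))
```

```text
t 5.35 pos [493.  137.3 213.8] F [-0.3  0.1 -0.4] T [-0.07  0.34 -0.02] open 0.454 | axial 100.0 offY 4.0 offX 2.3
x0,y0 275 158 tcp px [306.72451232 192.02442971]
-2.6 -2.4 24.7 0.003 -0.004 0.003
tip [[320.67828899 202.78367925]]
```

View pics/l3.png

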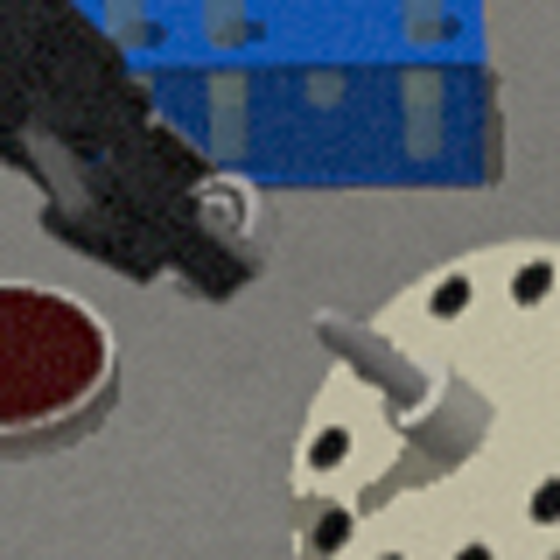

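Call:
{"method": "step_arm", "body": {
  "targets": "-2 -2 22 0 0 0;-2 -2 22 0 0 0;-2 -2 22 0 0 0"
}}

```text
time_s: 5.78
eef_pos: [0.5094, 0.1343, 0.1975]
eef_rot: [0.317, -0.112, 0.941, 0.038]
wrist_force: [0.1, -0.6, -0.7]
opening: 0.456
```

```bash
cat >> look.py <<'E'
def ov(fn,x0,y0,w,h,k,rad,top,bot,c=None):
    """overlay: predicted part rings from tool pose (yellow) and spindle rings (red)"""
    from bench import optics
    c=c or Cam(optics.camera("side")); o=ctrl.get_obs(); R0=rot(o["eef_rot"]); P=o["eef_pos"]
    im=cv2.resize(c.im[y0:y0+h,x0:x0+w,::-1],None,fx=k,fy=k,interpolation=cv2.INTER_CUBIC); raw=im.copy()
    a=np.linspace(0,2*np.pi,60); ci=np.column_stack([np.cos(a),np.sin(a),0*a])
    def dr(X,col):
        u=((c.proj(X)-[x0,y0])+.5)*k-.5; cv2.polylines(im,[u.round().astype(int)],False,col,1)
    for zz in(top,bot): dr(P+(ci*rad+[0,0,zz])@R0.T,(0,255,255))
    dr(P+(ci*8.5e-3+[0,0,top])@R0.T,(0,255,255))
    for d,r in((0,.014),(.043,.007),(.052,.0035)): dr(seat+d*Z+(ci*r)@LEAN.T,(0,0,255))
    cv2.imwrite(fn,np.hstack([raw,im]))
E
python3 - <<'E'
from look import *
print(st()); 
ov("pics/o1.png",285,170,65,60,6,.021,-.0101,.0019)
print(row(onax(62),LEAN))
E
```

```text
t 5.78 pos [509.4 134.3 197.5] F [ 0.1 -0.6 -0.7] T [-0.11  0.38  0.02] open 0.456 | axial 77.9 offY -2.8 offX 0.3
0.3 2.7 16.2 -0.001 -0.003 -0.002
```

View pics/o1.png

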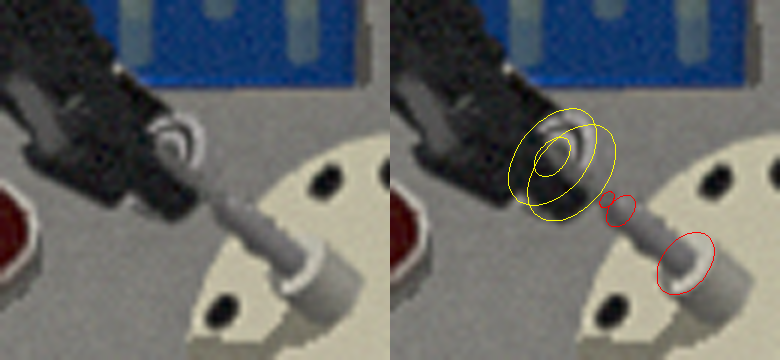

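Run:
```python
from look import *
ov("pics/o2.png",302,180,28,30,14,.021,-.0101,.0019)
```

```text
(no output)
```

View pics/o2.png

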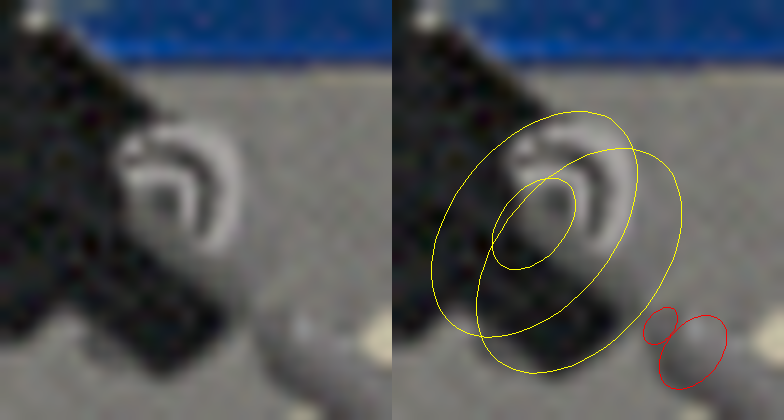

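Call:
{"method": "step_arm", "body": {
  "targets": "0 2.5 6 0 0 0;0 2.5 12 0 0 0;0 2.5 12 0 0 0"
}}

```text
time_s: 6.25
eef_pos: [0.5161, 0.1398, 0.1883]
eef_rot: [0.318, -0.113, 0.941, 0.038]
wrist_force: [0.3, 0.5, -1.2]
opening: 0.454
```

Run:
```python
from look import *
print(st()); 
ov("pics/o3.png",300,180,45,38,8,.021,-.0101,.0019)
print(row(onax(62),LEAN))
```

```text
t 6.25 pos [516.1 139.8 188.3] F [ 0.3  0.5 -1.2] T [-0.09  0.4   0.01] open 0.454 | axial 65.8 offY 1.1 offX -0.4
0.5 -1.0 4.0 0.000 -0.003 0.000
```

View pics/o3.png

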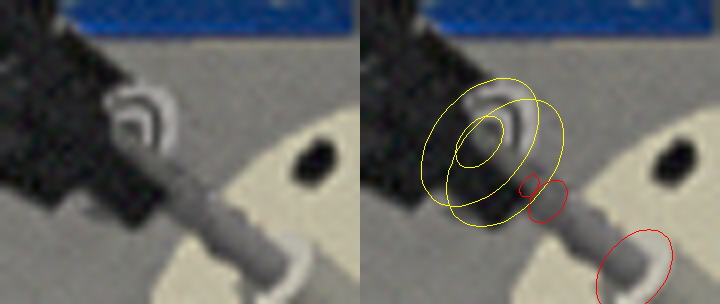

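Call:
{"method": "step_arm", "body": {
  "targets": "0 -1 5 0 0 0;0 -1 10 0 0 0;0 -1 15 0 0 0;0 -1 20 0 0 0;0 -1 20 0 0 0"
}}

```text
time_s: 6.92
eef_pos: [0.5282, 0.1416, 0.1725]
eef_rot: [0.318, -0.113, 0.941, 0.038]
wrist_force: [-0.1, 0.3, -0.9]
opening: 0.454
```

Run:
```python
from look import *
print(st()); 
ov("pics/o4.png",300,180,45,45,8,.021,-.0101,.0019)
```

```text
t 6.92 pos [528.2 141.6 172.5] F [-0.1  0.3 -0.9] T [-0.08  0.39 -0.02] open 0.454 | axial 45.8 offY -0.1 offX -0.4
```

View pics/o4.png

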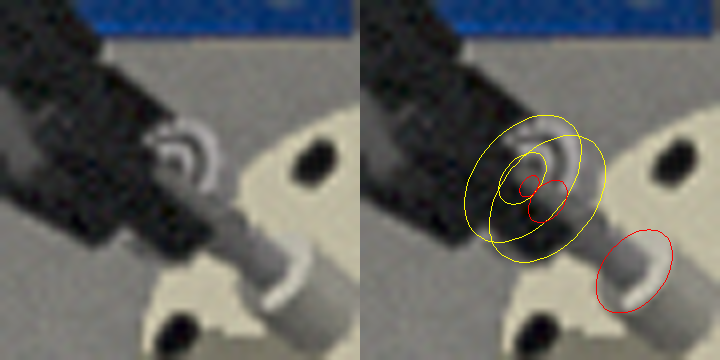

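Call:
{"method": "step_arm", "body": {
  "targets": "0 0 4 0 0 0;0 0 8 0 0 0;0 0 12 0 0 0;0 0 16 0 0 0;0 0 16 0 0 0"
}}

```text
time_s: 7.6
eef_pos: [0.5377, 0.1439, 0.1599]
eef_rot: [0.318, -0.113, 0.941, 0.038]
wrist_force: [-1.0, 0.2, -1.8]
opening: 0.457
```

Run:
```python
from look import *
print(st()); 
ov("pics/o5.png",305,185,45,45,8,.021,-.0101,.0019)
```

```text
t 7.60 pos [537.7 143.9 159.9] F [-1.   0.2 -1.8] T [-0.06  0.4   0.02] open 0.457 | axial 29.9 offY -0.1 offX -0.5
```

View pics/o5.png

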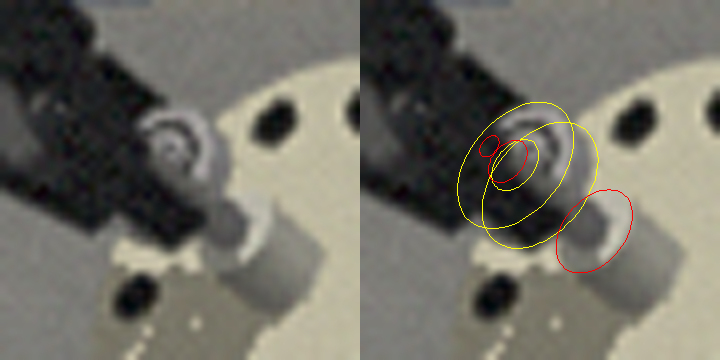

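Call:
{"method": "step_arm", "body": {
  "targets": "0 0 6 0 0 0;0 0 12 0 0 0;0 0 18 0 0 0;0 0 24 0 0 0;0 0 26 0 0 0;0 0 26 0 0 0"
}}

```text
time_s: 8.4
eef_pos: [0.553, 0.1476, 0.1395]
eef_rot: [0.318, -0.113, 0.94, 0.038]
wrist_force: [0.1, 0.1, -1.0]
opening: 0.456
```

Run:
```python
from look import *
print(st()); 
ov("pics/o6.png",305,185,45,45,8,.021,-.0101,.0019)
```

```text
t 8.40 pos [553.  147.6 139.5] F [ 0.1  0.1 -1. ] T [-0.09  0.34  0.05] open 0.456 | axial 4.1 offY -0.1 offX -0.5
```

View pics/o6.png

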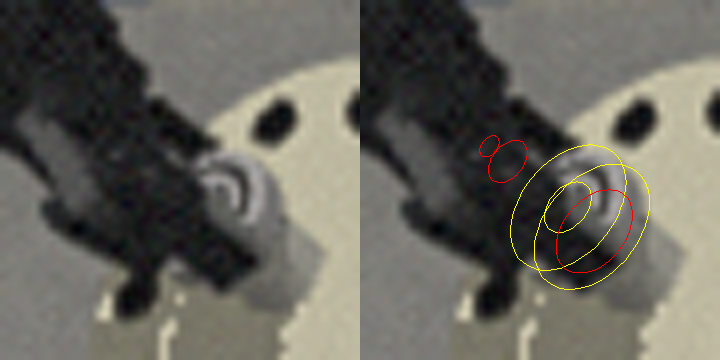

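Call:
{"method": "step_arm", "body": {
  "targets": "0 0 1 0 0 0;0 0 2 0 0 0;0 0 2 0 0 0"
}}

```text
time_s: 8.82
eef_pos: [0.5539, 0.1478, 0.1391]
eef_rot: [0.319, -0.113, 0.94, 0.038]
wrist_force: [-21.5, -7.3, 18.6]
opening: 0.454
```

```bash
python3 -c "
from look import *
print(st())"
```

```text
t 8.82 pos [553.9 147.8 139.1] F [-21.5  -7.3  18.6] T [-0.62  1.22 -0.26] open 0.454 | axial 3.2 offY -0.1 offX -1.0
```

Call:
{"method": "step_arm", "body": {
  "targets": "0 0 -1.5 0 0 0;0 0 -1.5 0 0 0"
}}

```text
time_s: 9.07
eef_pos: [0.5535, 0.1476, 0.1397]
eef_rot: [0.319, -0.113, 0.94, 0.038]
wrist_force: [0.1, 0.2, -1.1]
opening: 0.458
```

Call:
{"method": "step_arm", "body": {
  "targets": "0 0 0 0 0 0;0 0 0 0 0 0;0 0 0 0 0 0;0 0 -25 0 0 0;0 0 -55 0 0 0;0 0 -100 0 0 0;0 0 -100 0 0 0",
  "grip": 80
}}

```text
time_s: 9.95
eef_pos: [0.4954, 0.133, 0.2231]
eef_rot: [0.322, -0.113, 0.939, 0.037]
wrist_force: [0.8, 0.1, 0.6]
opening: 0.799
```

Run:
```python
from look import *
print(st()); 
ov("pics/o7.png",305,185,45,45,8,.021,-.0101,.0019)
print(row([.448,-.278,.06],DOWN))
```

```text
t 9.95 pos [495.4 133.  223.1] F [0.8 0.1 0.6] T [-0.07  0.19 -0.02] open 0.799 | axial 106.6 offY -0.7 offX -4.3
212.0 -388.0 40.5 -0.002 0.658 0.000
```

View pics/o7.png

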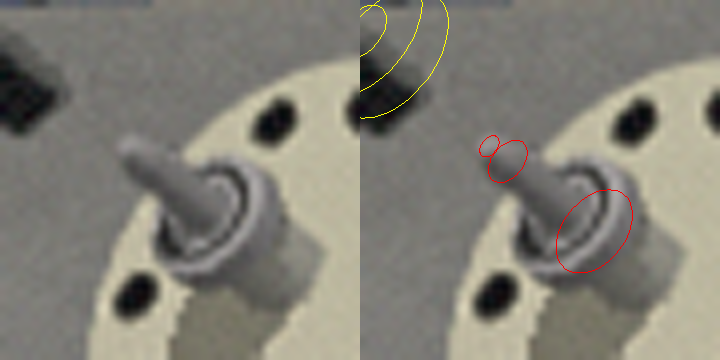

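Call:
{"method": "step_arm", "body": {
  "targets": "212 -388 40 0 0.658 0;212 -388 40 0 0.658 0;212 -388 40 0 0.658 0;212 -388 40 0 0.658 0;212 -388 40 0 0.658 0;212 -388 40 0 0.658 0;212 -388 40 0 0.658 0;212 -388 40 0 0.658 0"
}}

```text
time_s: 11.0
eef_pos: [0.4444, -0.28, 0.0542]
eef_rot: [-0.004, -0.117, 0.993, 0.002]
wrist_force: [0.6, 1.1, -0.3]
opening: 0.803
```

Call:
{"method": "step_arm", "body": {
  "targets": "0 0 0 0 0 0"
}}

```text
time_s: 11.12
eef_pos: [0.4455, -0.2771, 0.0562]
eef_rot: [-0.003, -0.119, 0.993, 0.001]
wrist_force: [0.1, 1.1, -0.7]
opening: 0.796
```

Run:
```python
from look import *
print(row([.4484,-.2784,.010],DOWN))
look("pics/l4.png",[.448,-.278,.03],30,10)
```

```text
-2.8 -2.1 46.1 0.004 -0.007 -0.001
t 11.12 pos [ 445.5 -277.1   56.2] F [ 0.1  1.1 -0.7] T [ 0.03 -0.05 -0.07] open 0.796 | axial 63.0 offY -387.3 offX 212.9
x0,y0 263 369 tcp px [291.74001389 391.69648739]
```

View pics/l4.png

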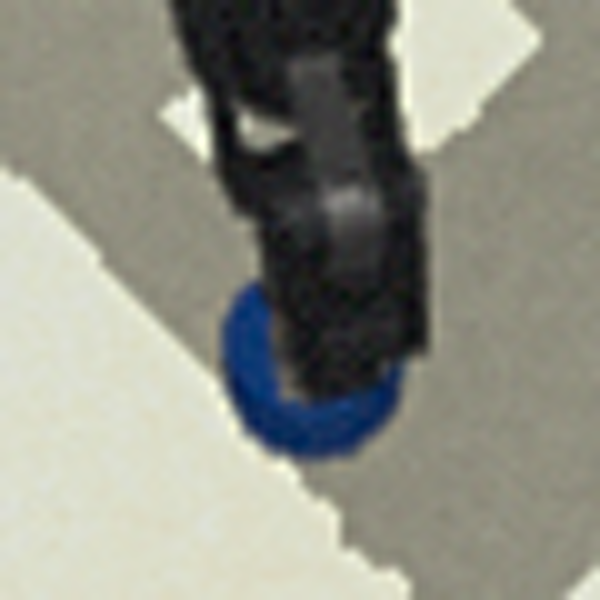

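Call:
{"method": "step_arm", "body": {
  "targets": "-2.5 -2 25 0.004 -0.006 0;-2.5 -2 48 0.004 -0.006 0;-2.5 -2 48 0.004 -0.006 0;-2.5 -2 48 0.004 -0.006 0"
}}

```text
time_s: 11.68
eef_pos: [0.4498, -0.2787, 0.0111]
eef_rot: [0.001, -0.12, 0.993, -0.002]
wrist_force: [0.3, 0.4, 0.6]
opening: 0.801
```

Call:
{"method": "step_arm", "body": {
  "targets": "0 0 0 0 0 0;0 0 0 0 0 0;0 0 0 0 0 0;0 0 0 0 0 0;0 0 0 0 0 0;0 0 0 0 0 0",
  "grip": 5
}}

```text
time_s: 12.42
eef_pos: [0.4497, -0.2798, 0.0115]
eef_rot: [0.001, -0.119, 0.993, -0.003]
wrist_force: [-0.3, 2.3, 6.7]
opening: 0.385
```

Run:
```python
from look import *
print(st())
```

```text
t 12.43 pos [ 449.7 -279.8   11.5] F [-0.3  2.3  6.7] T [0.26 0.16 0.03] open 0.385 | axial 25.5 offY -390.8 offX 237.4
```

Call:
{"method": "step_arm", "body": {
  "targets": "0 0 -40 0 0 0;0 0 -90 0 0 0;0 0 -110 0 0 0"
}}

```text
time_s: 12.8
eef_pos: [0.4501, -0.2802, 0.1238]
eef_rot: [0.002, -0.119, 0.993, -0.004]
wrist_force: [-0.2, -0.6, -0.9]
opening: 0.385
```

Run:
```python
from look import *
look("pics/l5.png",None,30,10)
print(row(onax(100)-LEAN[:,0]*.0007,LEAN))
```

```text
t 12.80 pos [ 450.1 -280.2  123.8] F [-0.2 -0.6 -0.9] T [0.05 0.01 0.04] open 0.385 | axial 114.4 offY -391.4 offX 168.7
x0,y0 262 343 tcp px [292.38121192 373.43647081]
-142.9 391.2 -93.6 -0.010 -0.650 0.003
```

View pics/l5.png

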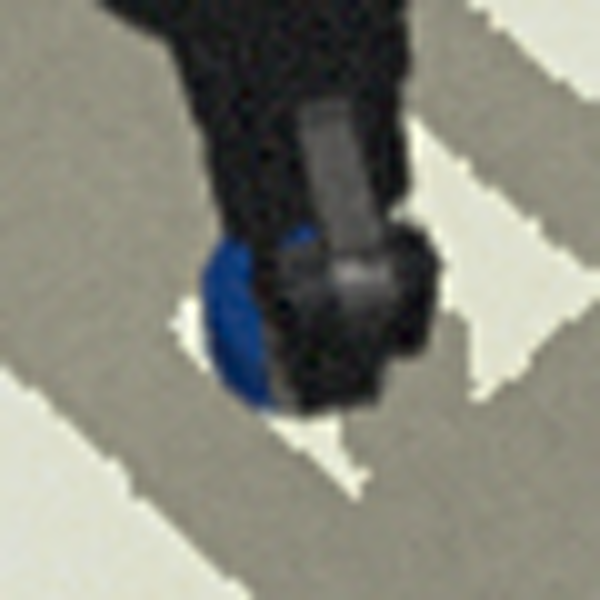

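Call:
{"method": "step_arm", "body": {
  "targets": "-143 391 -94 -0.01 -0.65 0.003;-143 391 -94 -0.01 -0.65 0.003;-143 391 -94 -0.01 -0.65 0.003;-143 391 -94 -0.01 -0.65 0.003;-143 391 -94 -0.01 -0.65 0.003;-143 391 -94 -0.01 -0.65 0.003;-143 391 -94 -0.01 -0.65 0.003;-143 391 -94 -0.01 -0.65 0.003"
}}

```text
time_s: 13.85
eef_pos: [0.494, 0.1403, 0.2135]
eef_rot: [0.318, -0.117, 0.94, 0.043]
wrist_force: [-0.3, -1.5, -0.7]
opening: 0.379
```

Call:
{"method": "step_arm", "body": {
  "targets": "0 0 0 0 0 0;0 0 0 0 0 0"
}}

```text
time_s: 14.1
eef_pos: [0.4948, 0.1335, 0.2119]
eef_rot: [0.317, -0.111, 0.941, 0.041]
wrist_force: [0.3, -0.4, -0.1]
opening: 0.382
```

Run:
```python
from look import *
print(st())
ov("pics/o8.png",275,165,65,60,6,.018,-.0105,.0095)
print(row(onax(72)-LEAN[:,0]*.0007,LEAN))
```

```text
t 14.10 pos [494.8 133.5 211.9] F [ 0.3 -0.4 -0.1] T [-0.08  0.28 -0.03] open 0.382 | axial 98.1 offY -0.1 offX 2.8
-3.5 0.2 26.1 0.003 -0.005 -0.007
```

View pics/o8.png

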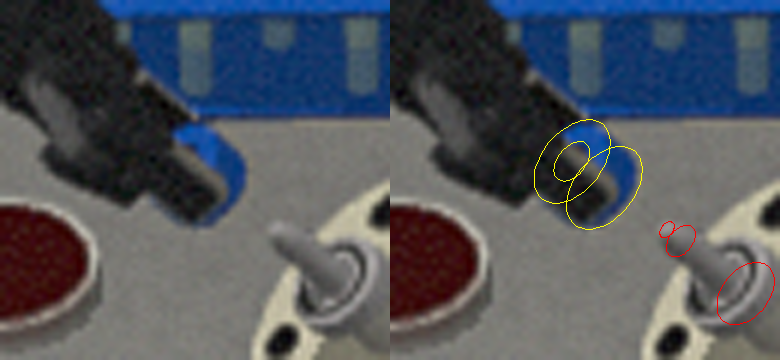

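Call:
{"method": "step_arm", "body": {
  "targets": "-3.5 0 20 0.003 -0.005 -0.005;-3.5 0 26 0.003 -0.005 -0.005;-3.5 0 26 0.003 -0.005 -0.005"
}}

```text
time_s: 14.52
eef_pos: [0.5126, 0.1387, 0.1934]
eef_rot: [0.319, -0.113, 0.94, 0.039]
wrist_force: [-0.3, -0.4, -1.3]
opening: 0.382
```

Run:
```python
from look import *
print(st())
print(row(onax(40)-LEAN[:,0]*.0007,LEAN))
```

```text
t 14.53 pos [512.6 138.7 193.4] F [-0.3 -0.4 -1.3] T [-0.12  0.31  0.05] open 0.382 | axial 72.0 offY 0.8 offX -0.6
-0.2 -0.9 32.0 0.002 -0.001 -0.001
```

Call:
{"method": "step_arm", "body": {
  "targets": "0 -0.8 7 0 0 0;0 -0.8 14 0 0 0;0 -0.8 20 0 0 0;0 -0.8 26 0 0 0;0 -0.8 32 0 0 0;0 -0.8 32 0 0 0"
}}

```text
time_s: 15.28
eef_pos: [0.5323, 0.1435, 0.1685]
eef_rot: [0.32, -0.114, 0.94, 0.039]
wrist_force: [2.4, -2.8, -3.1]
opening: 0.384
```

Run:
```python
from look import *
print(st())
ov("pics/o9.png",300,180,50,50,7,.018,-.0105,.0095)
```

```text
t 15.28 pos [532.3 143.5 168.5] F [ 2.4 -2.8 -3.1] T [-0.62  0.03 -0.42] open 0.384 | axial 39.9 offY 0.8 offX -1.5
```

View pics/o9.png

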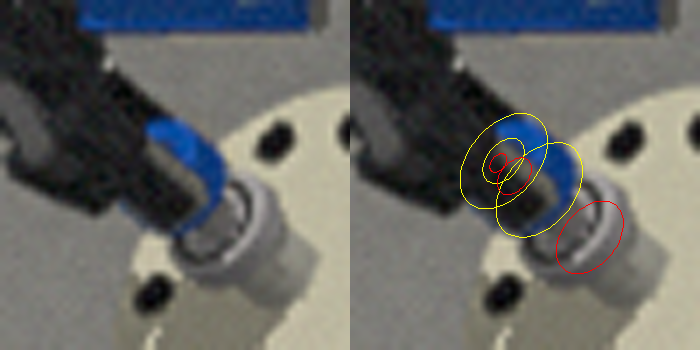

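Call:
{"method": "step_arm", "body": {
  "targets": "0.5 -1 3 0 0 0;0.5 -1 7 0 0 0;0.5 -1 11 0 0 0;0.5 -1 15 0 0 0;0.5 -1 15 0 0 0"
}}

```text
time_s: 15.95
eef_pos: [0.5406, 0.1449, 0.1562]
eef_rot: [0.319, -0.114, 0.94, 0.039]
wrist_force: [0.2, -0.5, -0.7]
opening: 0.385
```

```bash
python3 -c "
from look import *
print(st())"
```

```text
t 15.95 pos [540.6 144.9 156.2] F [ 0.2 -0.5 -0.7] T [-0.1   0.3   0.03] open 0.385 | axial 25.1 offY 0.2 offX -0.7
```

Call:
{"method": "step_arm", "body": {
  "targets": "0 0 1 0 0 0;0 0 2 0 0 0;0 0 3 0 0 0;0 0 3 0 0 0"
}}

```text
time_s: 16.45
eef_pos: [0.5422, 0.1452, 0.1548]
eef_rot: [0.32, -0.114, 0.94, 0.039]
wrist_force: [-13.1, -4.8, 12.5]
opening: 0.381
```

```bash
python3 -c "
from look import *
print(st())"
```

```text
t 16.45 pos [542.2 145.2 154.8] F [-13.1  -4.8  12.5] T [-0.49  0.92 -0.21] open 0.381 | axial 22.9 offY 0.1 offX -1.1
```

Call:
{"method": "step_arm", "body": {
  "targets": "0 0 -1 0 0 0;0 0 -1 0 0 0"
}}

```text
time_s: 16.7
eef_pos: [0.542, 0.1451, 0.1552]
eef_rot: [0.32, -0.114, 0.94, 0.039]
wrist_force: [0.4, -0.2, -1.1]
opening: 0.381
```

Call:
{"method": "step_arm", "body": {
  "targets": "0 0 0 0 0 0;0 0 0 0 0 0;0 0 0 0 0 0;0 0 -25 0 0 0;0 0 -55 0 0 0;0 0 -85 0 0 0;0 0 -85 0 0 0",
  "grip": 80
}}

```text
time_s: 17.58
eef_pos: [0.4923, 0.1324, 0.2249]
eef_rot: [0.322, -0.114, 0.939, 0.039]
wrist_force: [0.4, -0.5, 0.8]
opening: 0.802
```

Run:
```python
from look import *
print(st()); 
ov("pics/o10.png",305,185,45,45,8,.021,-.0101,.0019)
print(row([.550,-.102,.06],DOWN))
```

```text
t 17.57 pos [492.3 132.4 224.9] F [ 0.4 -0.5  0.8] T [-0.09  0.24  0.02] open 0.802 | axial 109.9 offY -0.5 offX -2.9
100.0 -241.5 129.5 0.000 0.659 0.002
```

View pics/o10.png

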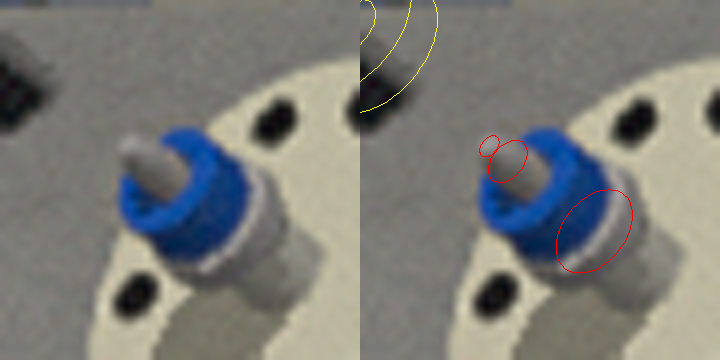

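Call:
{"method": "step_arm", "body": {
  "targets": "0 -62 0 0 0.1 0;0 -124 0 0 0.2 0;100 -241 129 0 0.659 0;100 -241 129 0 0.659 0;100 -241 129 0 0.659 0;100 -241 129 0 0.659 0;100 -241 129 0 0.659 0;100 -241 129 0 0.659 0"
}}

```text
time_s: 18.62
eef_pos: [0.5495, -0.1009, 0.0611]
eef_rot: [0.0, -0.121, 0.993, -0.0]
wrist_force: [0.4, 0.9, 0.3]
opening: 0.803
```

Run:
```python
from look import *
print(row([.550,-.1025,.002],DOWN))
look("pics/l6.png",[.55,-.102,.03],30,10)
```

```text
-0.0 -1.6 59.2 -0.001 0.000 0.003
t 18.62 pos [ 549.5 -100.9   61.1] F [0.4 0.9 0.3] T [0.   0.02 0.01] open 0.803 | axial -20.1 offY -240.8 offX 96.6
x0,y0 308 295 tcp px [338.78384436 315.84043644]
```

View pics/l6.png

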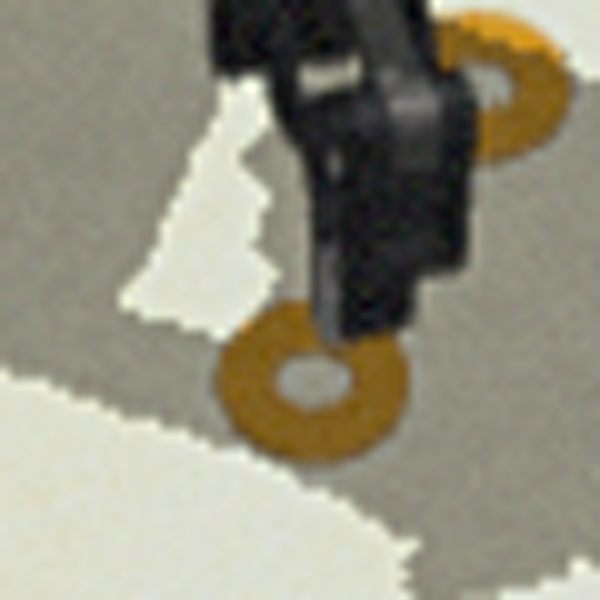

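Call:
{"method": "step_arm", "body": {
  "targets": "0 -1.6 30 0 0 0;0 -1.6 60 0 0 0;0 -1.6 60 0 0 0;0 -1.6 60 0 0 0"
}}

```text
time_s: 19.18
eef_pos: [0.5503, -0.1031, 0.0014]
eef_rot: [0.0, -0.121, 0.993, -0.001]
wrist_force: [0.2, -0.4, 0.2]
opening: 0.797
```

```bash
python3 -c "
from look import *
print(st(), row([.5500,-.1025,.001],DOWN))"
```

```text
t 19.18 pos [ 550.3 -103.1    1.4] F [ 0.2 -0.4  0.2] T [-0.03 -0.    0.01] open 0.797 | axial -67.5 offY -243.0 offX 132.8 0.1 0.6 0.4 -0.001 0.000 0.003
```

Call:
{"method": "step_arm", "body": {
  "targets": "0 0 0 0 0 0;0 0 0 0 0 0;0 0 0 0 0 0;0 0 0 0 0 0;0 0 0 0 0 0;0 0 0 0 0 0",
  "grip": 10
}}

```text
time_s: 19.92
eef_pos: [0.5502, -0.1033, 0.0016]
eef_rot: [-0.0, -0.121, 0.993, -0.0]
wrist_force: [-2.8, 2.2, 13.7]
opening: 0.471
```

```bash
python3 -c "
from look import *
print(st())"
```

```text
t 19.93 pos [ 550.2 -103.3    1.6] F [-2.8  2.2 13.7] T [0.24 0.68 0.05] open 0.471 | axial -67.3 offY -243.3 offX 132.8
```

Call:
{"method": "step_arm", "body": {
  "targets": "0 0 -40 0 0 0;0 0 -90 0 0 0;0 0 -110 0 0 0;0 0 -110 0 0 0"
}}

```text
time_s: 20.42
eef_pos: [0.5509, -0.1036, 0.1116]
eef_rot: [0.001, -0.121, 0.993, -0.001]
wrist_force: [0.1, -0.3, -0.2]
opening: 0.471
```

Run:
```python
from look import *
look("pics/l7.png",None,30,10)
print(row(onax(100)-LEAN[:,0]*.0007,LEAN))
```

```text
t 20.43 pos [ 550.9 -103.6  111.6] F [ 0.1 -0.3 -0.2] T [ 0.01 -0.    0.01] open 0.471 | axial 19.5 offY -243.6 offX 65.3
x0,y0 309 271 tcp px [339.63217425 301.67507608]
-4.8 242.8 -106.0 0.000 -0.657 0.002
```

View pics/l7.png

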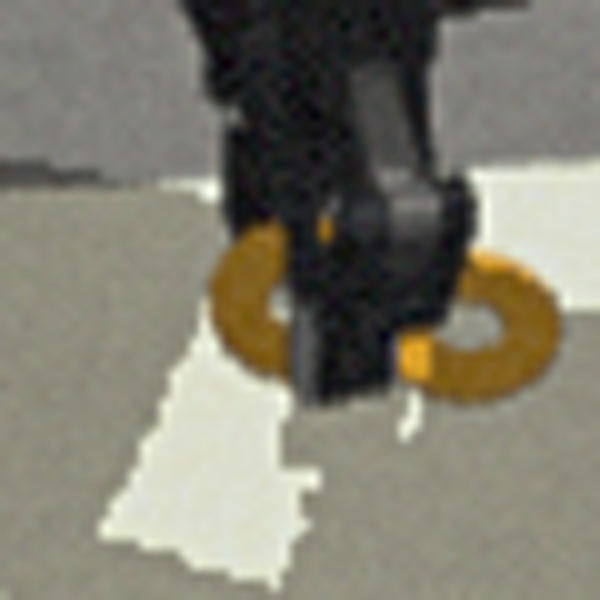

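Call:
{"method": "step_arm", "body": {
  "targets": "-20 20 -60 0 -0.15 0;-40 60 -115 0 -0.3 0;-30 120 -125 0 -0.5 0;-5 243 -112 0 -0.657 0;-5 243 -106 0 -0.657 0;-5 243 -106 0 -0.657 0;-5 243 -106 0 -0.657 0"
}}

```text
time_s: 21.35
eef_pos: [0.496, 0.1348, 0.2145]
eef_rot: [0.318, -0.115, 0.94, 0.039]
wrist_force: [0.8, -0.4, -0.6]
opening: 0.467
```

Run:
```python
from look import *
print(st())
ov("pics/o11.png",275,165,65,60,6,.022,-.0064,-.0004)
print(row(onax(70)-LEAN[:,0]*.0005,LEAN))
```

```text
t 21.35 pos [496.  134.8 214.5] F [ 0.8 -0.4 -0.6] T [-0.15  0.35 -0.02] open 0.467 | axial 99.2 offY 0.9 offX 0.1
0.2 0.1 29.3 0.002 -0.002 0.002
```

View pics/o11.png

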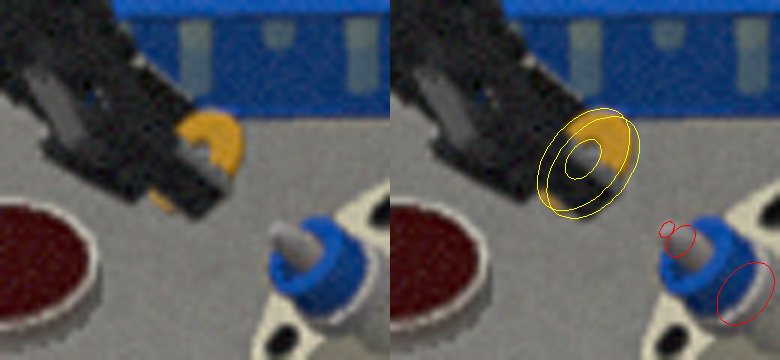

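Call:
{"method": "step_arm", "body": {
  "targets": "0 0 20 0 0 0;0 0 34 0 0 0;0 0 34 0 0 0;0 0 34 0 0 0"
}}

```text
time_s: 21.9
eef_pos: [0.517, 0.1381, 0.1884]
eef_rot: [0.319, -0.113, 0.94, 0.039]
wrist_force: [-0.5, 0.9, -0.1]
opening: 0.466
```

Run:
```python
from look import *
print(st())
print(row(onax(42)-LEAN[:,0]*.0005,LEAN))
```

```text
t 21.90 pos [517.  138.1 188.4] F [-0.5  0.9 -0.1] T [-0.11  0.32 -0.04] open 0.466 | axial 65.6 offY -0.9 offX -0.8
0.3 0.8 23.6 0.001 -0.002 0.000
```

Call:
{"method": "step_arm", "body": {
  "targets": "0 0.8 6 0 0 0;0 0.8 12 0 0 0;0 0.8 18 0 0 0;0 0.8 24 0 0 0;0 0.8 27 0 0 0;0 0.8 27 0 0 0"
}}

```text
time_s: 22.65
eef_pos: [0.5323, 0.1437, 0.1665]
eef_rot: [0.319, -0.114, 0.94, 0.039]
wrist_force: [2.7, -2.7, -2.1]
opening: 0.467
```

Run:
```python
from look import *
print(st())
ov("pics/o12.png",300,180,50,50,7,.022,-.0064,-.0004)
```

```text
t 22.65 pos [532.3 143.7 166.5] F [ 2.7 -2.7 -2.1] T [-0.57  0.22 -0.32] open 0.467 | axial 38.4 offY 0.9 offX -0.3
```

View pics/o12.png

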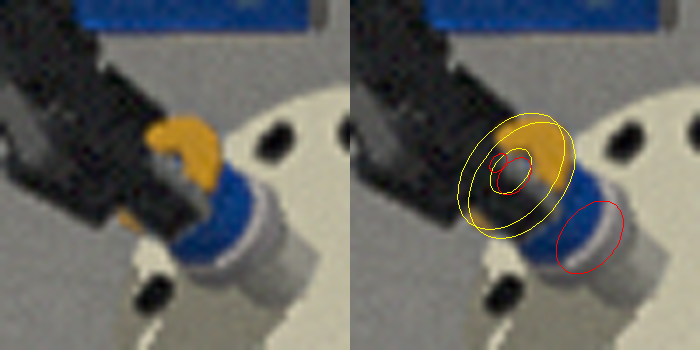

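Call:
{"method": "step_arm", "body": {
  "targets": "0 -1 1 0 0 0;0 -1 3 0 0 0;0 -1 4.5 0 0 0;0 -1 6 0 0 0;0 -1 6 0 0 0"
}}

```text
time_s: 23.32
eef_pos: [0.5357, 0.144, 0.1624]
eef_rot: [0.319, -0.114, 0.94, 0.039]
wrist_force: [-11.9, -3.6, 11.8]
opening: 0.472
```

```bash
python3 -c "
from look import *
print(st())"
```

```text
t 23.32 pos [535.7 144.  162.4] F [-11.9  -3.6  11.8] T [-0.42  0.88 -0.13] open 0.472 | axial 33.1 offY 0.4 offX -0.5
```

Contact where expected (33.1 vs 32.9). Back off and release.

Call:
{"method": "step_arm", "body": {
  "targets": "0 0 -0.8 0 0 0;0 0 -0.8 0 0 0"
}}

```text
time_s: 23.58
eef_pos: [0.5354, 0.1438, 0.1627]
eef_rot: [0.319, -0.114, 0.94, 0.039]
wrist_force: [-0.3, 0.6, 0.3]
opening: 0.469
```

Call:
{"method": "step_arm", "body": {
  "targets": "0 0 0 0 0 0;0 0 0 0 0 0;0 0 0 0 0 0;0 0 -25 0 0 0;0 0 -55 0 0 0;0 0 -85 0 0 0;0 0 -85 0 0 0",
  "grip": 80
}}

```text
time_s: 24.45
eef_pos: [0.4859, 0.131, 0.2326]
eef_rot: [0.321, -0.114, 0.939, 0.038]
wrist_force: [0.9, -0.6, 0.2]
opening: 0.801
```

Run:
```python
from look import *
print(st()); 
ov("pics/o13.png",305,185,45,45,8,.021,-.0101,.0019)
print(row([.448,-.098,.07],DOWN))
```

```text
t 24.45 pos [485.9 131.  232.6] F [ 0.9 -0.6  0.2] T [-0.03  0.26 -0.05] open 0.801 | axial 120.1 offY -0.4 offX -2.5
170.9 -213.4 71.9 0.000 0.657 0.002
```

View pics/o13.png

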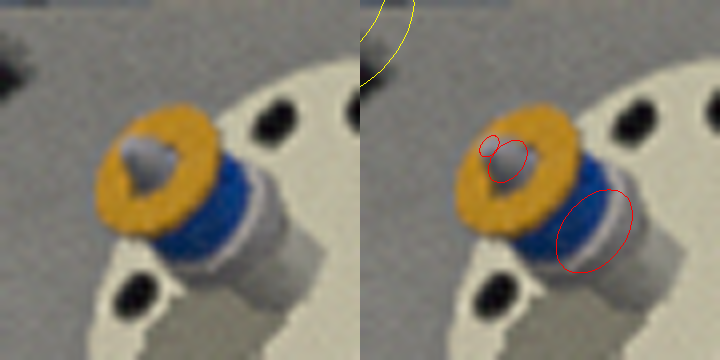

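Call:
{"method": "step_arm", "body": {
  "targets": "20 -55 0 0 0.1 0;60 -105 20 0 0.3 0;171 -213 72 0 0.657 0;171 -213 72 0 0.657 0;171 -213 72 0 0.657 0;171 -213 72 0 0.657 0;171 -213 72 0 0.657 0;171 -213 72 0 0.657 0"
}}

```text
time_s: 25.5
eef_pos: [0.4477, -0.0969, 0.0696]
eef_rot: [-0.001, -0.121, 0.993, -0.0]
wrist_force: [1.3, -0.2, 1.0]
opening: 0.803
```

Run:
```python
from look import *
print(row([.4482,-.0975,.013],DOWN))
look("pics/l8.png",[.448,-.098,.03],30,10)
```

```text
-0.4 -0.7 56.6 -0.000 -0.001 0.003
t 25.50 pos [447.7 -96.9  69.6] F [ 1.3 -0.2  1. ] T [-0.01  0.03 -0.01] open 0.803 | axial 46.4 offY -212.7 offX 169.1
x0,y0 262 296 tcp px [291.31176428 314.34038311]
```

View pics/l8.png

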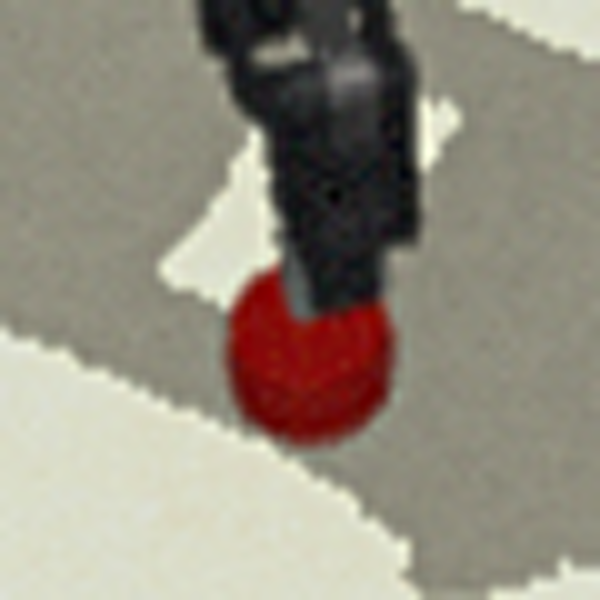

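Call:
{"method": "step_arm", "body": {
  "targets": "0 -0.7 30 0 0 0;0 -0.7 57 0 0 0;0 -0.7 57 0 0 0;0 -0.7 57 0 0 0"
}}

```text
time_s: 26.05
eef_pos: [0.4478, -0.0982, 0.013]
eef_rot: [-0.001, -0.121, 0.993, -0.0]
wrist_force: [0.7, 0.0, 0.5]
opening: 0.799
```

Call:
{"method": "step_arm", "body": {
  "targets": "0 0 0 0 0 0;0 0 0 0 0 0;0 0 0 0 0 0;0 0 0 0 0 0;0 0 0 0 0 0;0 0 0 0 0 0;0 0 0 0 0 0",
  "grip": 5
}}

```text
time_s: 26.92
eef_pos: [0.4477, -0.0984, 0.0131]
eef_rot: [-0.001, -0.121, 0.993, -0.0]
wrist_force: [-1.5, 1.5, 9.7]
opening: 0.392
```

```bash
python3 -c "
from look import *
print(st())"
```

```text
t 26.93 pos [447.7 -98.4  13.1] F [-1.5  1.5  9.7] T [0.24 0.39 0.06] open 0.392 | axial 1.8 offY -214.2 offX 203.8
```

Call:
{"method": "step_arm", "body": {
  "targets": "0 0 -40 0 0 0;0 0 -80 0 0 0;0 0 -80 0 0 0;0 0 -80 0 0 0"
}}

```text
time_s: 27.42
eef_pos: [0.4469, -0.098, 0.0916]
eef_rot: [-0.001, -0.121, 0.993, 0.0]
wrist_force: [0.4, 0.5, -1.1]
opening: 0.393
```

Run:
```python
from look import *
look("pics/l9.png",None,30,10)
print(row(onax(105)-LEAN[:,0]*.0005,LEAN))
```

```text
t 27.43 pos [446.9 -98.   91.6] F [ 0.4  0.5 -1.1] T [0.03 0.01 0.  ] open 0.393 | axial 64.4 offY -213.6 offX 156.5
x0,y0 260 278 tcp px [290.41552178 308.24473637]
-100.2 213.2 -128.5 0.002 -0.659 0.002
```

View pics/l9.png

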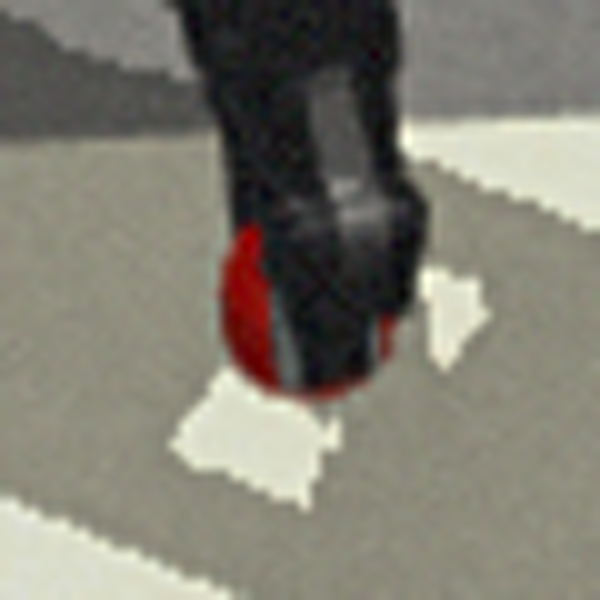

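Call:
{"method": "step_arm", "body": {
  "targets": "-40 20 -50 0 -0.15 0;-80 50 -100 0 -0.3 0;-110 100 -130 0 -0.5 0;-104 160 -130 0 -0.659 0;-100 213 -128 0 -0.659 0;-100 213 -128 0 -0.659 0;-100 213 -128 0 -0.659 0;-100 213 -128 0 -0.659 0"
}}

```text
time_s: 28.48
eef_pos: [0.4944, 0.131, 0.2193]
eef_rot: [0.319, -0.113, 0.94, 0.039]
wrist_force: [-0.2, 0.2, -0.1]
opening: 0.386
```

Run:
```python
from look import *
print(st())
ov("pics/o14.png",275,165,65,60,6,.018,-.0129,.0111)
print(row(onax(78)-LEAN[:,0]*.0005,LEAN))
```

```text
t 28.48 pos [494.4 131.  219.3] F [-0.2  0.2 -0.1] T [-0.09  0.29  0.05] open 0.386 | axial 104.5 offY -2.3 offX -0.9
0.4 2.6 26.5 0.000 -0.000 -0.001
```

View pics/o14.png

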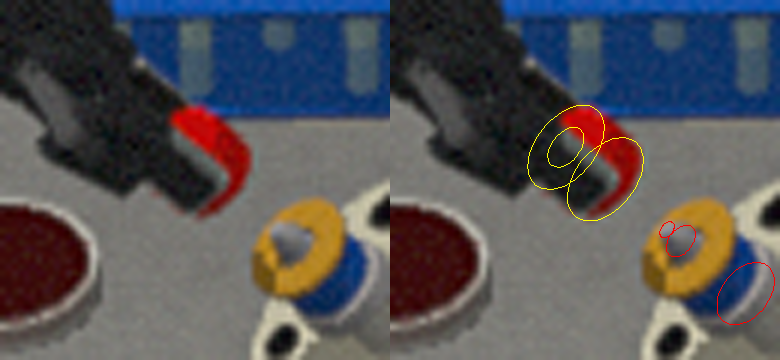

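Call:
{"method": "step_arm", "body": {
  "targets": "0 1.5 15 0 0 0;0 1.5 28 0 0 0;0 1.5 28 0 0 0;0 1.5 28 0 0 0"
}}

```text
time_s: 29.02
eef_pos: [0.5102, 0.1372, 0.1975]
eef_rot: [0.32, -0.113, 0.94, 0.039]
wrist_force: [-0.4, -0.6, 0.0]
opening: 0.388
```

Run:
```python
from look import *
print(st())
print(row(onax(60)-LEAN[:,0]*.0005,LEAN))
```

```text
t 29.02 pos [510.2 137.2 197.5] F [-0.4 -0.6  0. ] T [-0.03  0.39  0.01] open 0.388 | axial 77.0 offY -0.1 offX -0.9
0.4 0.1 17.0 0.001 0.000 -0.000
```

Call:
{"method": "step_arm", "body": {
  "targets": "0.4 0 5 0 0 0;0.4 0 10 0 0 0;0.4 0 15 0 0 0;0.4 0 20 0 0 0;0.4 0 20 0 0 0"
}}

```text
time_s: 29.65
eef_pos: [0.5213, 0.1412, 0.1808]
eef_rot: [0.319, -0.114, 0.94, 0.039]
wrist_force: [-0.5, 0.4, -0.5]
opening: 0.391
```

Run:
```python
from look import *
print(st())
ov("pics/o15.png",290,175,55,55,7,.018,-.0129,.0111)
```

```text
t 29.65 pos [521.3 141.2 180.8] F [-0.5  0.4 -0.5] T [-0.09  0.31 -0.05] open 0.391 | axial 56.5 offY 1.1 offX -0.1
```

View pics/o15.png

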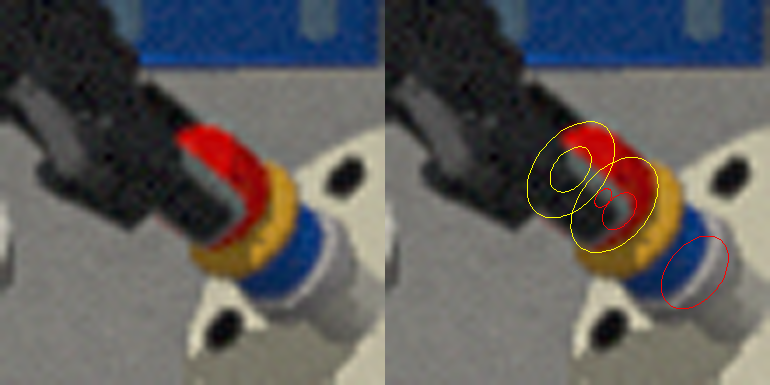

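Call:
{"method": "step_arm", "body": {
  "targets": "0 -0.9 2 0 0 0;0 -0.9 4 0 0 0;0 -0.9 6 0 0 0;0 -0.9 7 0 0 0;0 -0.9 7 0 0 0"
}}

```text
time_s: 30.32
eef_pos: [0.5258, 0.1412, 0.1766]
eef_rot: [0.32, -0.114, 0.94, 0.039]
wrist_force: [-14.6, -5.6, 13.5]
opening: 0.387
```

```bash
python3 -c "
from look import *
print(st())"
```

```text
t 30.32 pos [525.8 141.2 176.6] F [-14.6  -5.6  13.5] T [-0.43  0.98 -0.21] open 0.387 | axial 50.6 offY 0.1 offX -1.0
```

Contact at 50.6, as expected (50.4). Release and retreat.

Call:
{"method": "step_arm", "body": {
  "targets": "0 0 -0.9 0 0 0;0 0 -0.9 0 0 0"
}}

```text
time_s: 30.58
eef_pos: [0.5253, 0.1411, 0.1766]
eef_rot: [0.32, -0.114, 0.94, 0.039]
wrist_force: [0.4, -0.1, -0.6]
opening: 0.388
```

Call:
{"method": "step_arm", "body": {
  "targets": "0 0 0 0 0 0;0 0 0 0 0 0;0 0 0 0 0 0;0 0 -30 0 0 0;0 0 -70 0 0 0;0 0 -120 0 0 0;0 0 -150 0 0 0;0 0 -150 0 0 0",
  "grip": 80
}}

```text
time_s: 31.58
eef_pos: [0.4372, 0.1186, 0.2984]
eef_rot: [0.323, -0.114, 0.939, 0.038]
wrist_force: [0.3, -0.6, -0.3]
opening: 0.799
```

Run:
```python
from look import *
print(st()); 
ov("pics/o16.png",295,180,55,55,7,.021,-.0101,.0019)
```

```text
t 31.57 pos [437.2 118.6 298.4] F [ 0.3 -0.6 -0.3] T [-0.08  0.28 -0.05] open 0.799 | axial 202.9 offY -0.8 offX -2.7
```

View pics/o16.png

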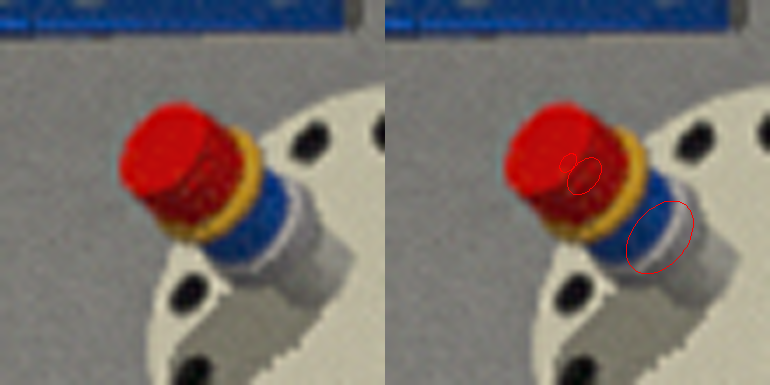

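Run:
```python
from h import *
import pickle
from bench import optics
import rot
C=cams(); 
S2=rot.blobs(C["side"],[(307,110),(354,146),(361,217),(322,297),(253,352),(181,361),(134,323)],300,180,6)
print("hole shift",np.round(S2-rot.S[1:8],2))
d=np.abs(C["side"].im.astype(int)-rot.C["side"].im).max(2).astype(np.uint8); 
cv2.imwrite("pics/fin.png",np.vstack([C["side"].im[100:,:,::-1][:300],cv2.cvtColor(np.clip(d*2,0,255).astype(np.uint8),cv2.COLOR_GRAY2BGR)[100:400]]))
```

```text
hole shift [[-0.02  0.01]
 [ 0.01 -0.02]
 [-0.02 -0.01]
 [-0.01  0.  ]
 [-0.    0.  ]
 [ 0.01  0.01]
 [ 0.08 -0.01]]
```

View pics/fin.png

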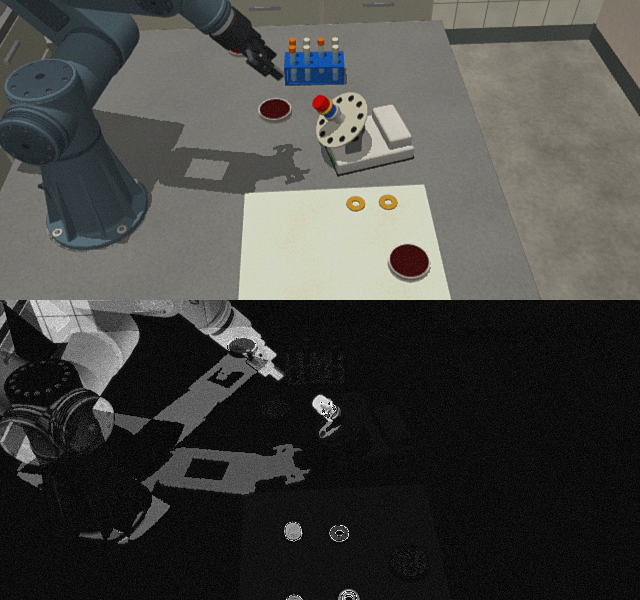

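The difference picture shows only the four parts moved. The head tilt and the bystanders in view are unchanged.

```bash
python3 -c "
from bench import ticket
print(ticket.hand_in())"
```

```text
the job is handed in; nothing more can be done
None
```

The spindle is built up in the order asked: bearing, spacer, the washer farthest to the robot's right, then the cap. I handed it in at about 32 s of the 72 s allowed.

**Seating:** I pressed each part down until it met the one below, with about 17–29 N. The bearing stopped about 1.3 mm short of the camera-measured seat, which I put down to calibration. Allowing for that, the spacer, washer and cap stopped within 0.2 mm of the depth expected. After each release, the side camera showed the part home.

**Head and bystanders:** the rotator's wheel holes moved at most 0.08 px in the side view, so the tilt did not shift. A before/after comparison of that view showed only the four parts changed. It did not show the foot of the paper with the jar, and the arm partly hid the far-left dish, so I did not recheck those two. The arm did not work near the jar or that dish while I moved the parts.

**Other limits:** I checked only the side camera at the end, because the arm blocked the top one when I tried it earlier. No check failed; small sideways contacts of about 3–5 N came up while sliding on the spacer and the washer, and I corrected them.

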